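# Slide the tall spray can home into its rack bay

## Task

Put the tall spray can away: push it across the worktop, low on its body so that it slides upright without rocking or tipping, into the empty bay of the bench rack (the one with the cork disc) until it stands against the back of the bay. Only push it, gently, with the fingers: do not grip or lift it. Leave the two tins in the rack and everything else on the worktop where they are.

Things in the scene. Friction and masses are not known exactly. Their poses are not given: they have to be found in the camera images.
- spray_can: tall slender aluminium spray can with a black cap, standing alone on the open worktop: round, 53 mm in diameter, straight side up to 165 mm, 207 mm high in all, about 0.2 to 0.4 kg. Origin at the centre of its foot, z axis up along the can. Pushed higher than about 35 mm above the worktop it tips instead of sliding.
- rack: fixed low grey steel rack, three bays side by side, no floor. Origin at the foot of the back wall's inner face, mid-length; own +x points from the open front into the bays, y along the back, z up. Bay centre lines y = -76, 0, 76 mm; bays 69 mm wide at the mouth; dividing walls 7 mm thick, 40 mm high, from the back to x = -47 mm; back 60 mm high. A can that is home is centred at x = -26.5 mm.
- disc: flat cork disc, 50 mm across, under 1 mm thick (no step to push over), on the worktop in the one empty bay of the rack. Origin at its centre: x = -27.5 mm in the rack's frame, on that bay's centre line. The can at home covers it and still sticks out 6 mm in front of the dividing walls.
- tin_a: squat steel tin, 51 mm in diameter, 89 mm high, standing in one bay of the rack; origin at the centre of its foot
- tin_b: second squat steel tin, the same size, standing in another bay; origin at the centre of its foot
- tape_1: roll of black tape lying flat, 62 mm across, 19 mm high; a bystander; origin at its underside
- clamp_block: small milled steel block, 40x60x28 mm; a bystander; origin at its underside
- bolt_m10: hexagon bolt standing on its head, 19 mm across, 57 mm high; a bystander; origin at its underside
- ball_bearing: ball bearing lying flat, 47 mm across, 14 mm high; a bystander; origin at its underside
- nut_m12_0: hexagon nut, 22 mm across, 11 mm high; a bystander; origin at its underside
- magnet_dish: round steel parts dish, 106 mm across, 24 mm high; a bystander; origin at its underside
- hex_key: black L-shaped hex key lying flat, 38x114x8 mm; a bystander; origin at its underside
There are look-alikes about, which are no part of the job. Leave any red or turquoise look-alike of the spray_can alone.

How it is judged:
At the end, for the whole second after the job is handed in: The spray can stands upright (within about 3 degrees) and at rest on the worktop in the empty bay, its side no more than about 10 mm from the back wall; the two tins are within 15 mm of where they stood (x of spray_can in the frame of rack between -0.037 and -0.02 m and y of spray_can in the frame of rack between -0.095 and 0.095 m and horizontal distance between spray_can and disc below 0.025 m and angle between spray_can's own z axis and vertical below 0.06 rad and height (world z) of spray_can below 0.004 m and linear speed of spray_can below 0.02 m/s and distance of each of tin_a, tin_b from where it was at the start of the episode below 0.015 m); the robot touches nothing.
It fails at once if the spray can is rocked or tipped (more than 10 degrees off upright) (angle between spray_can's own z axis and vertical above 0.175 rad).
It fails at once if the spray can is lifted (more than 8 mm) (height (world z) of spray_can above 0.008 m).
It fails at once if the spray can is gripped or rammed (more than 35 N from the fingers) (contact force between the fingers and spray_can above 35 N).
It fails at once if a tin in the rack is shifted (more than 15 mm) or tipped (distance of any of tin_a, tin_b from where it was at the start of the episode above 0.015 m or angle between any of tin_a, tin_b's own z axis and vertical above 0.25 rad).
It fails at once if a bystander on the worktop is moved (more than 20 mm) (distance of any of tape_1, clamp_block, bolt_m10, ball_bearing, nut_m12_0, magnet_dish, hex_key from where it was at the start of the episode above 0.02 m).
It also fails if it takes over 67 s, if anything falls off the work surface, if the arm or the gripper's body presses on something with over 40 N, if the wrist force passes 120 N, or if a joint passes its speed limit or range.

## Robot

A 6-joint arm with a two-finger parallel gripper is mounted at the origin on a cart in front of the work surface, level with it; the furniture and walls round the work are solid. World frame = base frame: x ahead of the robot, y to its left, z up, the work surface at z = 0. Lengths are in m, angles in rad, forces in N, time in s.
With the tool pointing down it reaches from about 0.35 to 0.975 m from the base axis. Payload 4.9 kg.
Tool frame: the origin (TCP) lies at the very end of the fingers, on their centre line; the grasp point (between the pads) lies 19 mm behind it; z points along the fingers, y is the direction in which the jaws open and shut (so a half turn about z gives the same grasp; the last joint's range is limited). The gripper opens to 85 mm and grips with 20 to 120 N. Pads are 22 mm wide; open, the fingers measure 114 mm over their backs; the gripper's body (76 mm by 85 mm) begins 54 mm behind the grasp point. The pads swing forward as they close: fully open they stand 13 mm farther back than shut.
Start: joints at [1.175, 0.053, 1.613, -0, 1.476, -0.119], TCP at [0.171, 0.601, 0.231] pointing down, gripper open.
Joint ranges: [-3.01, 3.01], [-1.01, 2.22], [0.06, 2.58], [-1.02, 4.17], [0.09, 2.62], [-3.14, 3.14]. Speed limits (rad/s): [2.57, 2.57, 3.14, 3.14, 3.14, 3.14].

## Interface

Orientations are given as a rotation vector (axis times angle).
In Python, from station import ctrl gives the robot as it stands.
- The arm moves only by the tool apply_moves, never from a script. Its argument "deltas" is a list of rows, each a list of 5 numbers: the shift along the tool's x, y, z in m, then the turn about the tool's z in rad, then the gripper's target within -1 to 1 (fully open at 1, half-way at 0, shut at -1). A call has exactly 8 rows; each row shifts and turns the pose as measured when the row begins, along the tool's axes as they then stand; what a row does not reach is not made up. A row lasts 1/8 s, in which the tool goes at most 62.5 mm and 10.7 degrees, less where a joint would pass 70% of its speed; a pose out of reach is approached as far as the arm can. A call with a gripper value outside its range is refused whole. The fingers move at their own pace and stop on an object; "grip_force" is the grip in N (left out, the last holds). Time passes only in rows, so rows that do not move let the fingers close, or fill a call up. It gives the time, the measured TCP pose, the force and the opening at its end, in the units of the state.
- ctrl.get_obs(): the state, without advancing time (a new reading comes with each control period).
- ctrl.get_image(name): name is "scene" or "top" or "wrist"; returns a dict with "img" (400x640x3 uint8, red, green, blue), "range_z" (400x640 float32, m along the optical axis (not along the pixel's ray), 0 where there is no reading), "mtx" (3x3 intrinsics, pixels), "eye" and "attitude" of the camera in the world; the wrist camera has in their place "mount" (4x4, takes a point from camera to tool coordinates, whose origin is the TCP and whose axes are the flange's). Camera axes: x right, y down, z forward; pixel columns grow to the right and rows downward; lengths in m; the calibration is good to about 2 mm. A picture is of the moment at which its call begins: read the wrist's pose just before it.
- ctrl.finish_job(): hands the job in, once; it reports no verdict.
Trained networks look in a picture, given as the dict that the camera call returned (one of the last four; its "shot" number tells which), for a name from the list of things; names that differ only in an ending like _2 or _b are one class to them, and where a whole thing is asked for, a point or a joint stands for the part that bears it (a point fixed in the world has none). Each returns a list of dicts, best first, with "confidence" (0 to 1); they miss things now and then, are a little off and sometimes report something else, mostly with a low value. They report only what shows in the picture. A call takes as long as a camera call. They do not tell look-alikes from the thing itself.
- ctrl.search_frame(picture, target): "extent" ([left, top, width, height] in pixels, round what is visible of it).
- ctrl.spot_point(picture, target): "uv" ([column, row] in pixels: a listed point, or the origin of a listed thing).
The state is a dict: "t": time; "q": joint angles; "dq": joint speeds; "effort": joint torques, N m; "tool_pos": TCP position; "tool_rot": TCP orientation; "contact_force": force on the tool from outside, world axes, zero at the start; "wrist_torque": the same for the moment, N m; "opening": finger opening in m.
Only numpy, scipy, OpenCV 4.12 (cv2) and the standard library are available. Lean on these libraries where they do the work, as an engineer would, in place of code of your own. Each camera call takes 0.05 s, during which the arm holds its last target.

## Working session

There is one attempt and no reset: what is moved stays moved. The work goes in short steps, Python scripts to look and compute and a tool call to move; the robot and the scene stay as the last step left them, time stands still between calls to the robot, and variables do not carry over. Pictures are saved under pics/ and viewed, and the job is handed in when it is done.

Besides the shell and the picture viewer there is one more tool, called after ">>>" in YAML: its name, and indented under it one key for each argument. apply_moves: Moves the arm, as the interface text tells. Its arguments: {"type":"object","properties":{"deltas":{"type":"array"},"grip_force":{"type":"number"}},"required":["deltas"]}

```bash
ls; mkdir -p pics
cat > h.py <<'E'
import numpy as np, cv2
from station import ctrl
from scipy.spatial.transform import Rotation as R
def att(p):
    a=np.array(p["attitude"],float)
    return a if a.shape==(3,3) else R.from_rotvec(a).as_matrix()
def cloud(p):
    z=p["range_z"]; K=np.array(p["mtx"]); v,u=np.mgrid[:z.shape[0],:z.shape[1]]
    c=np.stack([(u-K[0,2])/K[0,0]*z,(v-K[1,2])/K[1,1]*z,z],-1)
    return c@att(p).T+np.array(p["eye"])
def save(p,n): cv2.imwrite("pics/"+n,cv2.cvtColor(p["img"],cv2.COLOR_RGB2BGR))
E
python3 - <<'E'
from h import *
for n in("scene","top"):
    p=ctrl.get_image(n); save(p,n+"0.png"); print(n,p["eye"],p["attitude"],p["mtx"])
    np.savez(n+"0.npz",c=cloud(p),img=p["img"])
    for t in("spray_can","rack","disc","tin_a","tape_1","clamp_block","bolt_m10","ball_bearing","nut_m12_0","magnet_dish","hex_key"):
        for d in ctrl.spot_point(p,t)[:4]: print(t,np.round(d["uv"]),round(d["confidence"],2),np.round(cloud(p)[int(d["uv"][1]),int(d["uv"][0])],3))
print(ctrl.get_obs())
E
```

```text
pics
scene [0.23937649 1.03430463 0.61614857] [-0.42931     2.55475127 -1.4729138 ] [[451.23663924   0.         330.50159997]
 [  0.         451.23663924 205.68183318]
 [  0.           0.           1.        ]]
spray_can [356. 246.] 0.96 [0.434 0.311 0.089]
spray_can [342. 214.] 0.95 [0.529 0.096 0.023]
spray_can [310. 210.] 0.88 [0.621 0.082 0.012]
rack [310. 276.] 0.75 [0.524 0.334 0.006]
rack [261. 225.] 0.35 [0.672 0.26  0.059]
tin_a [346. 282.] 0.79 [0.441 0.351 0.027]
tin_a [318. 269.] 0.57 [0.506 0.337 0.034]
tape_1 [280. 202.] 0.64 [0.71  0.078 0.014]
clamp_block [264. 229.] 0.95 [0.669 0.257 0.046]
bolt_m10 [264. 248.] 0.59 [0.663 0.27  0.003]
bolt_m10 [388. 245.] 0.53 [0.393 0.174 0.01 ]
ball_bearing [388. 230.] 0.51 [0.405 0.11  0.01 ]
nut_m12_0 [389. 245.] 0.59 [0.389 0.171 0.012]
nut_m12_0 [281. 200.] 0.16 [0.708 0.074 0.018]
magnet_dish [294. 182.] 0.58 [ 0.719 -0.04   0.019]
magnet_dish [389. 228.] 0.44 [0.403 0.11  0.016]
top [0.44473299 0.07263042 0.89077481] [-2.13959409  2.12536199 -0.12459858] [[412.23472072   0.         316.9458116 ]
 [  0.         412.23472072 1
[... 771 characters left out ...]
0.38 [0.514 0.284 0.084]
{'t': 1.2, 'q': array([ 1.17501911e+00,  5.27111052e-02,  1.61287901e+00,  2.25242182e-06,
        1.47599768e+00, -1.19007587e-01]), 'dq': array([-1.34717558e-03,  2.25980531e-04, -9.03124894e-05,  1.18709453e-03,
       -5.10961454e-04,  1.62100766e-04]), 'effort': array([ 1.52523353e-03, -3.93677759e+01, -3.70462990e+01, -5.98670545e-05,
        3.78531304e-04,  7.65756482e-06]), 'tool_pos': array([0.17078104, 0.60120498, 0.23130924]), 'tool_rot': array([-4.33362647e-01, -3.11155835e+00, -8.28383152e-06]), 'contact_force': array([-0.80459195,  0.63531331,  0.07866518]), 'wrist_torque': array([ 0.07064495, -0.03304582,  0.02938934]), 'opening': 0.08529619791162928}
```

View pics/scene0.png

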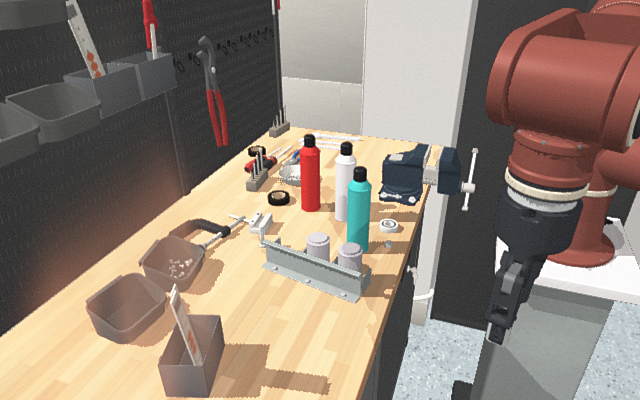

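View pics/top0.png

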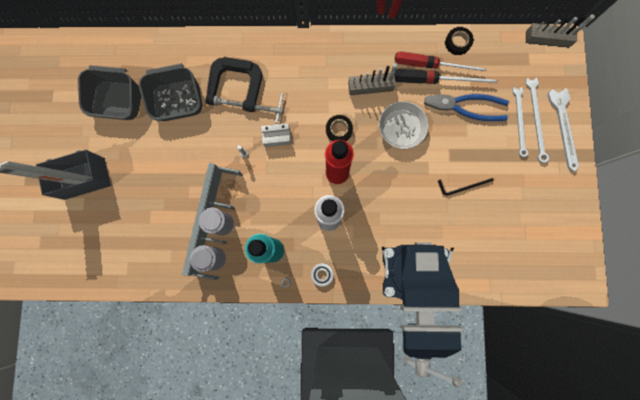

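The candidates in the top view are red (338,160), turquoise (263,248) and white/silver (329,211). The description fits the bare aluminium one at (329,211). The bay with the cork disc is at (231,190). I'll check a close crop and measure the geometry, including the shape of the gripper.

Run:
```python
from h import *
s=np.load("scene0.npz");t=np.load("top0.npz")
a=cv2.resize(s["img"][130:300,230:420],None,fx=3,fy=3)
b=cv2.resize(t["img"][110:300,170:380],None,fx=3,fy=3)
for n,i in(("cs.png",a),("ct.png",b)): cv2.imwrite("pics/"+n,cv2.cvtColor(i,cv2.COLOR_RGB2BGR))
def circ(P):
    A=np.c_[2*P[:,:2],np.ones(len(P))];x=np.linalg.lstsq(A,(P[:,:2]**2).sum(1),rcond=None)[0]
    return x[:2],np.sqrt(x[2]+x[:2]@x[:2])
C=np.concatenate([s["c"].reshape(-1,3),t["c"].reshape(-1,3)]);
C=C[np.isfinite(C).all(1)]
from scipy.optimize import least_squares
def fit(c0,r,zl,zh,rad=.06):
    P=C[(np.hypot(*(C[:,:2]-c0).T)<rad)&(C[:,2]>zl)&(C[:,2]<zh)]
    f=least_squares(lambda x:np.hypot(P[:,0]-x[0],P[:,1]-x[1])-r,c0,loss="soft_l1",f_scale=.003)
    return f.x,len(P),np.median(abs(f.fun))
for n,c,r,zl,zh in(("can",(.515,.085),.0265,.05,.16),("red",(.615,.06),.0265,.05,.16),("turq",(.447,.185),.0265,.05,.16),("tin1",(.52,.285),.0255,.05,.083),("tin2",(.443,.295),.0255,.065,.083)):
    print(n,fit(np.array(c),r,zl,zh,.05))
# rack back wall
P=C[(C[:,0]>.38)&(C[:,0]<.72)&(C[:,1]>.2)&(C[:,1]<.4)&(C[:,2]>.05)&(C[:,2]<.065)]
print(len(P))
img=np.zeros((400,700),np.uint8)
Q=C[(C[:,2]>.004)]
m=(Q[:,0]>.36)&(Q[:,0]<.76)&(Q[:,1]>0)&(Q[:,1]<.4); Q=Q[m]
hm=np.zeros((800,800))
for x,y,z in Q: 
    i,j=int((.76-x)/.0005/1),int((.4-y)/.0005); hm[i-1:i+1,j-1:j+1]=np.maximum(hm[i-1:i+1,j-1:j+1],z)
im=cv2.applyColorMap(np.clip(hm/.1*255,0,255).astype(np.uint8),cv2.COLORMAP_JET)
cv2.imwrite("pics/hm.png",cv2.resize(im,(600,600)))
# gripper
o=ctrl.get_obs(); Rt=R.from_rotvec(o["tool_rot"]).as_matrix()
G=(s["c"].reshape(-1,3)-o["tool_pos"])@Rt
G=G[(abs(G[:,0])<.1)&(abs(G[:,1])<.1)&(G[:,2]>-.2)&(G[:,2]<.03)]
for z in np.arange(-.16,.02,.01):
    g=G[(G[:,2]>=z)&(G[:,2]<z+.01)]
    if len(g): print(round(z,2),len(g),"x",np.round([g[:,0].min(),g[:,0].max()],3),"y",np.round([g[:,1].min(),g[:,1].max()],3))
```

```text
can (array([0.53036284, 0.07091898]), 670, np.float64(0.0011475230352273325))
red (array([0.63259218, 0.05365462]), 1017, np.float64(0.0012680440202146627))
turq (array([0.46116305, 0.19306832]), 1126, np.float64(0.0011457759460762208))
tin1 (array([0.51826808, 0.30425599]), 354, np.float64(0.001719858050188365))
tin2 (array([0.4293333 , 0.35634978]), 219, np.float64(0.008061502601687084))
1820
-0.16 737 x [-0.036  0.038] y [0.002 0.039]
-0.15 712 x [-0.035  0.038] y [0.002 0.039]
-0.14 687 x [-0.035  0.038] y [0.001 0.04 ]
-0.13 269 x [-0.031  0.035] y [0.011 0.039]
-0.12 666 x [-0.013  0.014] y [0.011 0.069]
-0.11 555 x [-0.019  0.02 ] y [-0.014  0.07 ]
-0.1 478 x [-0.019  0.02 ] y [-0.018  0.072]
-0.09 300 x [-0.011  0.018] y [-0.029  0.073]
-0.08 199 x [-0.011  0.018] y [-0.033  0.074]
-0.07 408 x [-0.012  0.017] y [0.032 0.076]
-0.06 25 x [-0.009  0.014] y [0.043 0.072]
-0.05 51 x [-0.006  0.012] y [0.045 0.058]
-0.04 156 x [-0.01   0.012] y [0.043 0.057]
-0.03 159 x [-0.01   0.012] y [-0.049  0.057]
-0.02 63 x [-0.01   0.012] y [-0.047  0.054]
```

Run:
```python
from h import *
s=np.load("scene0.npz")
cv2.imwrite("pics/grip.png",cv2.cvtColor(cv2.resize(s["img"][170:350,450:610],None,fx=3,fy=3),cv2.COLOR_RGB2BGR))
p=ctrl.get_image("wrist");save(p,"w0.png");print(p["mount"])
```

```text
[[ 4.99410712e-04 -9.65890318e-01 -2.58951044e-01  6.60730985e-02]
 [ 9.99999868e-01  5.12981568e-04  1.51639301e-05 -4.72723941e-04]
 [ 1.18190420e-04 -2.58951018e-01  9.65890447e-01 -1.43396241e-01]
 [ 0.00000000e+00  0.00000000e+00  0.00000000e+00  1.00000000e+00]]
```

View pics/ct.png

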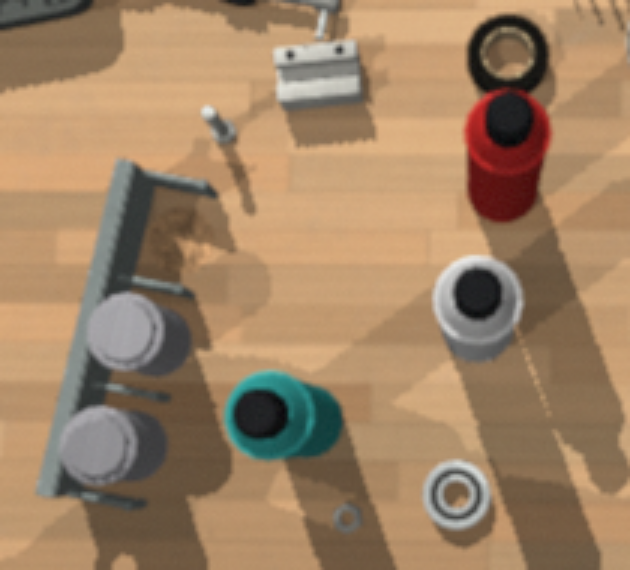

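View pics/hm.png

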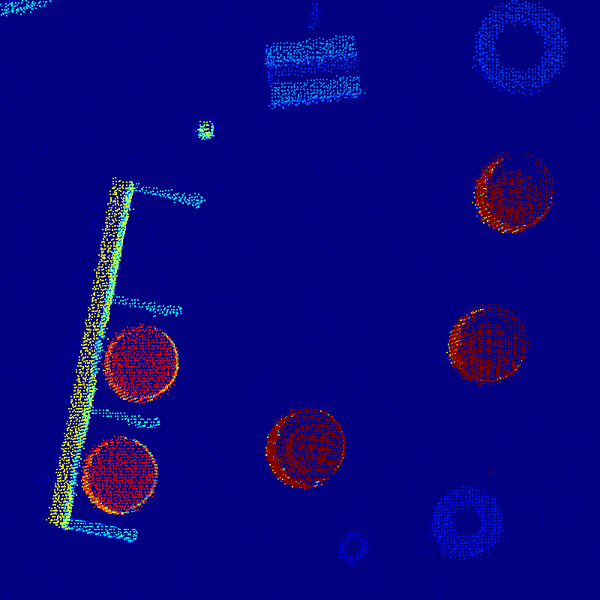

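View pics/grip.png

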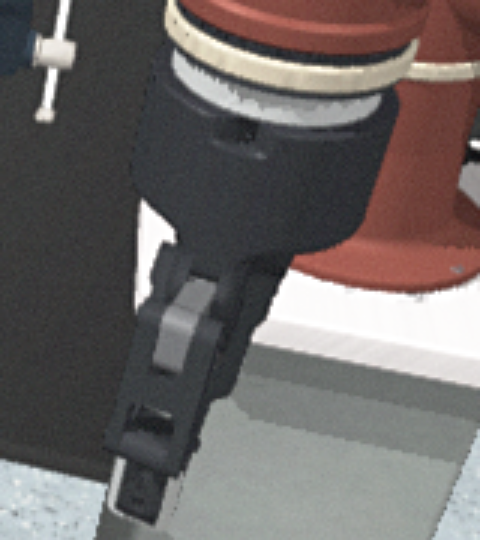

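View pics/w0.png

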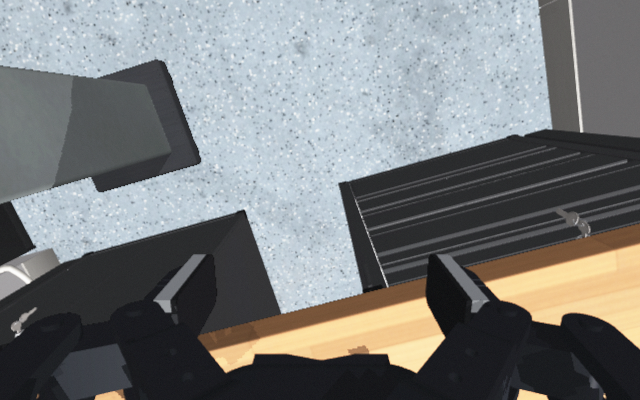

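View pics/cs.png

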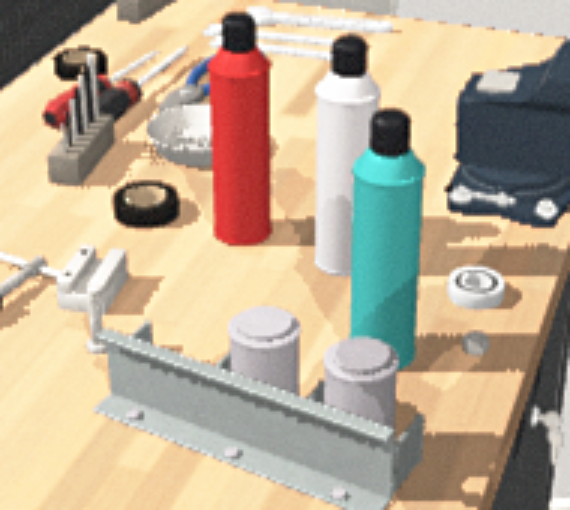

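The silver-white can with the black cap, at top (329,211), is the right one. The bay with the cork is the high-x one. Next I'll fit the rack and can more exactly and check what stands around the descent spot.

```bash
cat >> h.py <<'E'
from scipy.optimize import least_squares
def fitc(C,c0,r=.0265,zl=.03,zh=.16,rad=.05):
    C=C.reshape(-1,3);P=C[(np.hypot(*(C[:,:2]-c0).T)<rad)&(C[:,2]>zl)&(C[:,2]<zh)]
    f=least_squares(lambda x:np.hypot(P[:,0]-x[0],P[:,1]-x[1])-r,c0,loss="soft_l1",f_scale=.002)
    return f.x,len(P),np.median(abs(f.fun))
E
python3 - <<'E'
from h import *
s=np.load("scene0.npz")["c"];t=np.load("top0.npz")["c"]
for n,C in(("scene",s),("top",t)):
    C=C.reshape(-1,3)
    print(n,"can",fitc(C,np.array([.53,.073])), "turq",fitc(C,np.array([.46,.19])),"red",fitc(C,np.array([.625,.06])))
    P=C[(C[:,0]>.40)&(C[:,0]<.65)&(C[:,1]>.29)&(C[:,1]<.40)&(C[:,2]>.054)&(C[:,2]<.066)]
    # wall top: line
    vx,vy,x0,y0=cv2.fitLine(P[:,:2].astype(np.float32),cv2.DIST_HUBER,0,.01,.01).ravel()
    d=np.array([vx,vy])*np.sign(vx); nrm=np.array([-d[1],d[0]])*1
    if nrm[1]<0:nrm=-nrm
    pr=(P[:,:2]-[x0,y0]); l=pr@d; q=pr@nrm
    print("wall ang",np.degrees(np.arctan2(nrm[0],nrm[1])),"ends",(np.array([x0,y0])+d*np.percentile(l,1)),(np.array([x0,y0])+d*np.percentile(l,99)),"len",np.ptp(np.percentile(l,[1,99])),"thick",np.percentile(q,[3,97]))
    # dividers
    lo=C[(C[:,0]>.40)&(C[:,0]<.66)&(C[:,1]>.24)&(C[:,1]<.36)&(C[:,2]>.033)&(C[:,2]<.044)]
    u=(lo[:,:2]-[x0,y0]); m=(u@nrm<-.015)&(u@nrm>-.05); h,e=np.histogram(u[m]@d,bins=np.arange(-.14,.14,.004)); print([(round(a,3),b) for a,b in zip(e,h) if b>5])
    # tops of can
    for nm,c in(("can",(.53,.073)),):
        T=C[(np.hypot(*(C[:,:2]-c).T)<.03)&(C[:,2]>.195)]; print("cap",T[:,:2].mean(0),T[:,:2].min(0),T[:,:2].max(0),len(T))
    V=C[(C[:,0]>.3)&(C[:,0]<.55)&(C[:,1]<-.03)&(C[:,1]>-.25)&(C[:,2]>.01)]
    for zl in(.01,.05,.1,.15,.2):
        v=V[(V[:,2]>zl)&(V[:,2]<zl+.05)]
        if len(v):print("vise",zl,len(v),np.percentile(v[:,:2],[1,99],axis=0).round(3).tolist())
E
```

```text
scene can (array([0.52914533, 0.07083378]), 672, np.float64(0.0009623701525134001)) turq (array([0.46085154, 0.19245701]), 1126, np.float64(0.0008449728443798779)) red (array([0.6312727 , 0.05302007]), 881, np.float64(0.001084746538678471))
wall ang 10.188896 ends [0.40904939 0.35737953] [0.63336882 0.31706297] len 0.22791365279620818 thick [-0.02951159  0.0089516 ]
[(np.float64(-0.124), np.int64(33)), (np.float64(-0.108), np.int64(9)), (np.float64(-0.048), np.int64(17)), (np.float64(-0.032), np.int64(12)), (np.float64(0.028), np.int64(14)), (np.float64(0.1), np.int64(6)), (np.float64(0.104), np.int64(16))]
cap [0.52617726 0.07928053] [0.51473437 0.06101914] [0.54118783 0.09008571] 93
vise 0.01 1001 [[0.303, -0.12], [0.47, -0.04]]
vise 0.05 1027 [[0.302, -0.118], [0.469, -0.071]]
vise 0.1 1024 [[0.301, -0.156], [0.466, -0.057]]
top can (array([0.53266951, 0.07375561]), 98, np.float64(0.0001637049159115226)) turq (array([0.46272968, 0.19692185]), 179, np.float64(0.0001770893088670622)) red (array([0.63447388, 0.05603593]), 304, np.float64(0.00027384170350526656))
wall ang 10.326776 ends [0.41187256 0.35961647] [0.63743559 0.31851582] len 0.229276998263225 thick [-0.05235915  0.00705823]
[(np.float64(-0.116), np.int64(21)), (np.float64(-0.112), np.int64(30)), (np.float64(-0.04), np.int64(23)), (np.float64(-0.036), np.int64(22)), (np.float64(0.036), np.int64(24)), (np.float64(0.04), np.int64(19)), (np.float64(0.112), np.int64(29)), (np.float64(0.116), np.int64(15))]
cap [0.5301597  0.07377746] [0.51686431 0.0607993 ] [0.54538071 0.08768539] 227
vise 0.01 1015 [[0.367, -0.178], [0.474, -0.039]]
vise 0.05 415 [[0.325, -0.141], [0.477, -0.073]]
vise 0.1 4411 [[0.301, -0.156], [0.47, -0.06]]
```

The vise limits the rear finger, so I'll start at a heading of about 5° and steer to about 19° after the first push. The approach goes high, with the gripper open.

>>> apply_moves:
  deltas:
    - [0,0,-0.03,-0.094,1]
    - [-0.032,-0.046,0,-0.094,1]
    - [-0.033,-0.048,0,0,1]
    - [-0.033,-0.048,0,0,1]
    - [-0.033,-0.048,0,0,1]
    - [-0.033,-0.048,0,0,1]
    - [-0.033,-0.048,0,0,1]
    - [-0.033,-0.048,0,0,1]

```text
t: 2.25
tool_pos: [0.3722, 0.24, 0.2634]
tool_rot: [0.116, 3.134, 0.003]
contact_force: [0.6, 0.6, 0.5]
opening: 0.0851
```

```bash
cat > go.py <<'E'
import sys
from h import *
# usage: go.py x y z [heading_deg]
o=ctrl.get_obs();Rt=R.from_rotvec(o["tool_rot"]).as_matrix()
hd=np.degrees(np.arctan2(Rt[0,1],Rt[1,1]))
print("t",round(o["t"],2),"pos",o["tool_pos"].round(4),"head",hd.round(2),"tilt",Rt[:,2].round(4),"F",o["contact_force"].round(2),"open",round(o["opening"],4))
if len(sys.argv)>3:
    tgt=np.array(list(map(float,sys.argv[1:4])))
    print("local",(Rt.T@(tgt-o["tool_pos"])).round(4))
    if len(sys.argv)>4: 
        a=np.radians(float(sys.argv[4]));print("turn",round(a-np.radians(hd),4))
        y=np.array([np.sin(a),np.cos(a),0]);x=np.cross(y,[0,0,-1]);d=tgt-o["tool_pos"];print("local after turn",(x@d).round(4),(y@d).round(4),-d[2].round(4))
E
python3 go.py .523 -.016 .25 5
```

```text
t 2.25 pos [0.3722 0.24   0.2634] head 4.22 tilt [ 0.0051  0.0018 -1.    ] F [0.61 0.65 0.51] open 0.0851
local [-0.1692 -0.2442  0.0138]
turn 0.0136
local after turn -0.1726 -0.2419 0.0134
```

>>> apply_moves:
  deltas:
    - [-0.034,-0.049,0,0.013,1]
    - [-0.034,-0.049,0,0,1]
    - [-0.034,-0.049,0,0,1]
    - [-0.034,-0.049,0,0,1]
    - [-0.02,-0.03,0,0,1]
    - [0,0,0,0,1]
    - [0,0,0,0,1]
    - [0,0,0,0,1]

```text
t: 3.25
tool_pos: [0.5124, -0.0093, 0.2656]
tool_rot: [0.145, 3.128, 0.006]
contact_force: [-0.9, -0.7, 0.5]
opening: 0.0851
```

```bash
python3 go.py .522 -.018 .25 5
python3 - <<'E'
from h import *
p=ctrl.get_image("wrist");save(p,"w1.png")
p=ctrl.get_image("top");save(p,"t1.png")
E
```

```text
t 3.25 pos [ 0.5124 -0.0093  0.2656] head 5.31 tilt [ 0.0104  0.0034 -0.9999] F [-0.9  -0.71  0.54] open 0.0851
local [-0.0102 -0.0078  0.0156]
turn -0.0053
local after turn -0.0103 -0.0078 0.0156
```

View pics/w1.png

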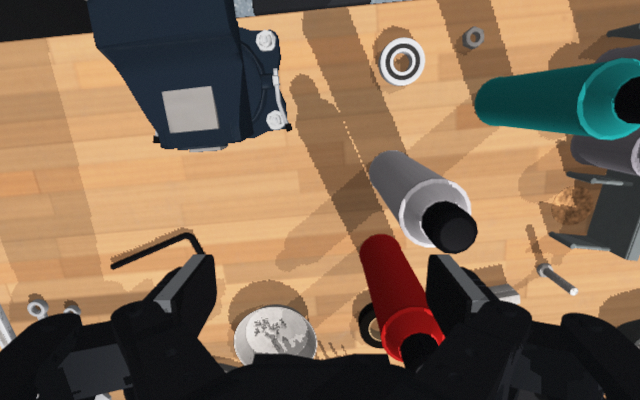

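View pics/t1.png

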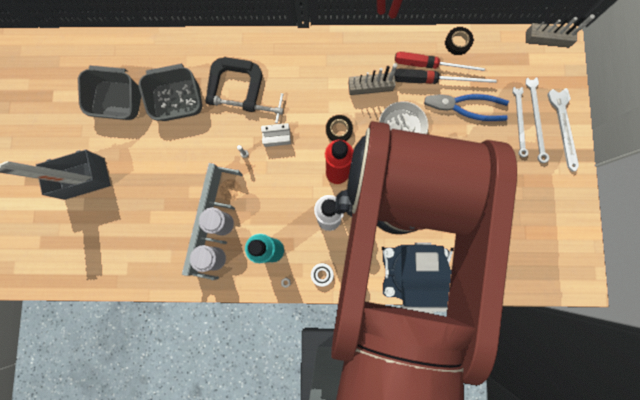

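```bash
python3 go.py .531 -.041 .12 0
```

```text
t 3.35 pos [ 0.5125 -0.0092  0.2656] head 5.29 tilt [ 0.0106  0.0033 -0.9999] F [ 0.59 -0.03  0.79] open 0.0851
local [-0.0199 -0.0305  0.1457]
turn -0.0923
local after turn -0.0185 -0.0318 0.1456
```

>>> apply_moves:
  deltas:
    - [0,-0.016,0,-0.092,1]
    - [-0.0185,-0.016,0,0,1]
    - [0,0,0,0,1]
    - [0,0,0.04,0,1]
    - [0,0,0.04,0,1]
    - [0,0,0.04,0,1]
    - [0,0,0,0,1]
    - [0,0,0,0,1]

```text
t: 4.35
tool_pos: [0.5306, -0.0345, 0.1472]
tool_rot: [-0.019, 3.125, 0.006]
contact_force: [-0.0, -0.9, 1.1]
opening: 0.0852
```

```bash
python3 go.py .531 -.041 .02 0
python3 - <<'E'
from h import *
p=ctrl.get_image("wrist");save(p,"w2.png")
p=ctrl.get_image("scene");save(p,"s2.png")
E
```

```text
t 4.35 pos [ 0.5306 -0.0345  0.1472] head -0.72 tilt [ 0.0164  0.0037 -0.9999] F [-0.01 -0.9   1.06] open 0.0852
local [ 0.0018 -0.007   0.1272]
turn 0.0125
local after turn -0.0004 -0.0065 0.1272
```

View pics/w2.png

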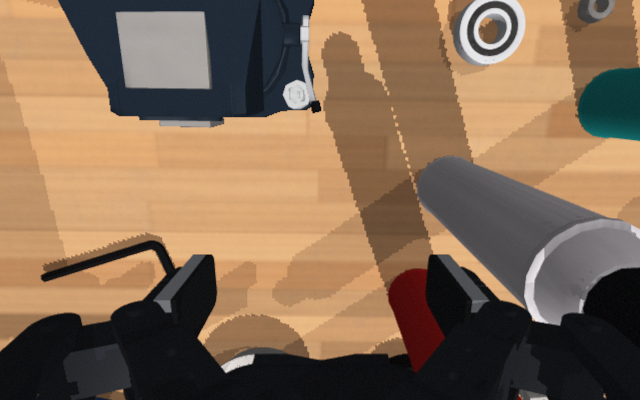

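View pics/s2.png

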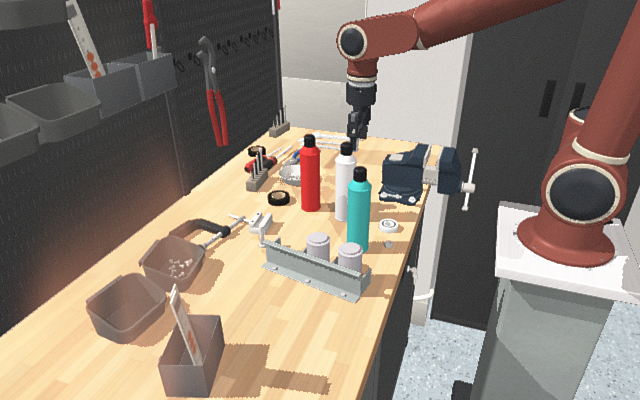

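>>> apply_moves:
  deltas:
    - [0,-0.008,0,0.012,1]
    - [0,0,0.03,0,1]
    - [0,0,0.03,0,1]
    - [0,0,0.03,0,1]
    - [0,0,0.03,0,1]
    - [0,0,0.01,0,1]
    - [0,0,0,0,1]
    - [0,0,0,0,1]

```text
t: 5.45
tool_pos: [0.5438, -0.0481, 0.0273]
tool_rot: [0.007, 3.103, -0.004]
contact_force: [0.2, 0.3, -0.0]
opening: 0.0855
```

```bash
python3 go.py .531 -.041 .0 0
python3 - <<'E'
from h import *
p=ctrl.get_image("wrist");save(p,"w3.png")
p=ctrl.get_image("scene");cv2.imwrite("pics/s3.png",cv2.resize(cv2.cvtColor(p["img"],cv2.COLOR_RGB2BGR)[60:240,260:460],None,fx=3,fy=3))
o=ctrl.get_obs();Rt=R.from_rotvec(o["tool_rot"]).as_matrix()
G=(cloud(p).reshape(-1,3)-o["tool_pos"])@Rt
np.save("G.npy",G)
E
```

```text
t 5.45 pos [ 0.5438 -0.0481  0.0273] head 0.26 tilt [ 0.039  -0.0026 -0.9992] F [ 0.17  0.25 -0.02] open 0.0855
local [0.0138 0.0071 0.0267]
turn -0.0046
local after turn 0.0128 0.0071 0.0273
```

View pics/w3.png

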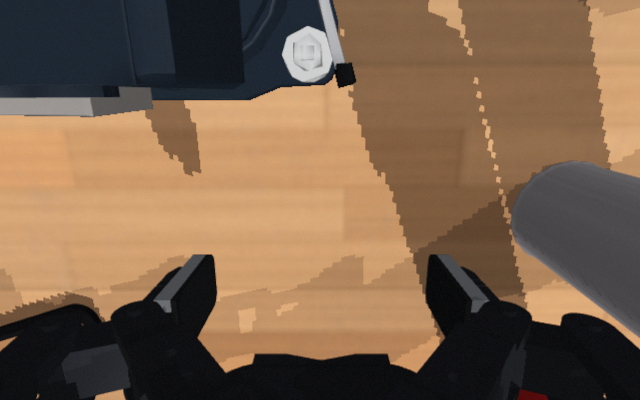

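View pics/s3.png

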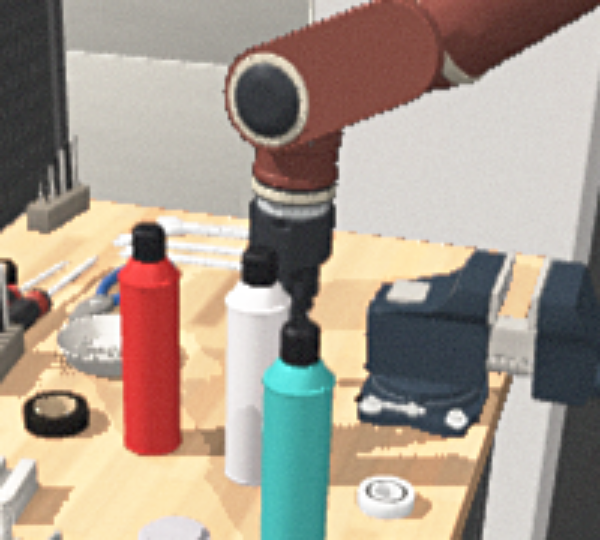

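>>> apply_moves:
  deltas:
    - [0.012,0.003,0.01,0,1]
    - [0,0,0.01,0,1]
    - [0,0,0.006,0,1]
    - [0,0,0,0,1]
    - [0,0,0,0,1]
    - [0,0,0,0,1]
    - [0,0,0,0,1]
    - [0,0,0,0,1]

```text
t: 6.55
tool_pos: [0.5329, -0.0448, 0.0004]
tool_rot: [0.006, 3.1, -0.005]
contact_force: [-0.8, 0.2, 0.8]
opening: 0.0856
```

```bash
python3 go.py .531 -.041 .0 0
python3 - <<'E'
from h import *
p=ctrl.get_image("top");save(p,"t4.png");T=cloud(p).reshape(-1,3)
c=np.array([.531,.0735]);print("can",fitc(T,c));
T=T[(np.hypot(*(T[:,:2]-c).T)<.03)&(T[:,2]>.198)];print(T[:,:2].mean(0))
E
```

```text
t 6.55 pos [ 5.329e-01 -4.480e-02  4.000e-04] head 0.24 tilt [ 0.0415 -0.0031 -0.9991] F [-0.82  0.23  0.78] open 0.0856
local [0.002  0.0038 0.0003]
turn -0.0041
local after turn 0.0019 0.0038 0.0004
can (array([0.52893701, 0.0554507 ]), 159, np.float64(0.004180492196788694))
[0.53025811 0.07363675]
```

>>> apply_moves:
  deltas:
    - [0,0.005,0,0,1]
    - [0,0.005,0,0,1]
    - [0,0.004,0,0,1]
    - [0,0.002,0,0,1]
    - [0,0,0,0,1]
    - [0,0,0,0,1]
    - [0,0,0,0,1]
    - [0,0,0,0,1]

```text
t: 7.6
tool_pos: [0.5331, -0.028, 0.0005]
tool_rot: [0.006, 3.1, -0.006]
contact_force: [0.2, -1.2, -0.1]
opening: 0.0853
```

```bash
cat > chk.py <<'E'
import sys
from h import *
# cap position (tilt sign), base fit from scene
n=sys.argv[1];c=np.array(list(map(float,sys.argv[2:4])))
p=ctrl.get_image("scene");i=cv2.cvtColor(p["img"],cv2.COLOR_RGB2BGR)
cv2.imwrite("pics/"+n,cv2.resize(i[100:320,230:450],None,fx=2.7,fy=2.7,interpolation=cv2.INTER_CUBIC))
S=cloud(p).reshape(-1,3)
im=p["img"].astype(int); 
for zl,zh in((.02,.06),(.06,.11),(.11,.16)):
    print("scene",zl,[np.round(v,4) for v in fitc(S,c,zl=zl,zh=zh,rad=.04)])
q=ctrl.get_image("top");T=cloud(q).reshape(-1,3)
T=T[(np.hypot(*(T[:,:2]-c).T)<.035)&(T[:,2]>.198)&(T[:,2]<.213)]
if len(T):print("cap top",T[:,:2].mean(0).round(4),len(T))
cv2.imwrite("pics/t"+n,cv2.resize(cv2.cvtColor(q["img"],cv2.COLOR_RGB2BGR)[110:300,170:380],None,fx=2.7,fy=2.7,interpolation=cv2.INTER_CUBIC))
E
python3 go.py; python3 chk.py a1.png .531 .0735
```

```text
t 7.6 pos [ 5.331e-01 -2.800e-02  5.000e-04] head 0.22 tilt [ 0.0417 -0.0039 -0.9991] F [ 0.23 -1.21 -0.15] open 0.0853
scene 0.02 [array([0.5287, 0.0712]), np.int64(169), np.float64(0.0007)]
scene 0.06 [array([0.5284, 0.0714]), np.int64(222), np.float64(0.0009)]
scene 0.11 [array([0.5293, 0.0714]), np.int64(322), np.float64(0.0012)]
cap top [0.53   0.0745] 230
```

>>> apply_moves:
  deltas:
    - [0,0.002,0,0,1]
    - [0,0.001,0,0,1]
    - [0,0,0,0,1]
    - [0,0,0,0,1]
    - [0,0,0,0,1]
    - [0,0,0,0,1]
    - [0,0,0,0,1]
    - [0,0,0,0,1]

```text
t: 8.7
tool_pos: [0.5338, -0.0253, 0.0012]
tool_rot: [0.006, 3.098, -0.007]
contact_force: [-0.2, -1.5, 1.5]
opening: 0.0851
```

```bash
python3 go.py; python3 chk.py a2.png .531 .0735
```

```text
t 8.7 pos [ 0.5338 -0.0253  0.0012] head 0.23 tilt [ 0.0432 -0.0046 -0.9991] F [-0.24 -1.53  1.53] open 0.0851
scene 0.02 [array([0.5288, 0.0729]), np.int64(165), np.float64(0.0009)]
scene 0.06 [array([0.5289, 0.0748]), np.int64(224), np.float64(0.001)]
scene 0.11 [array([0.5298, 0.077 ]), np.int64(322), np.float64(0.001)]
cap top [0.5313 0.0826] 231
```

View pics/a2.png

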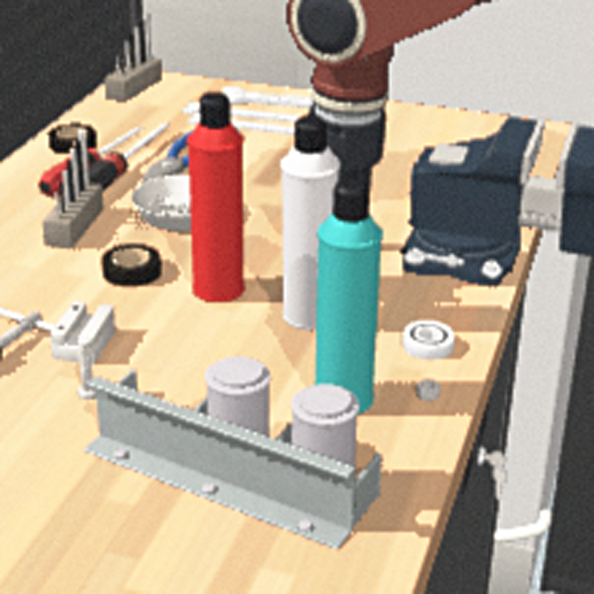

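The can leans about 2.6° because the knuckle, not the fingertip, touches first at about 70 mm height. I'll back off gently straight away.

>>> apply_moves:
  deltas:
    - [0,-0.001,0,0,1]
    - [0,-0.001,0,0,1]
    - [0,-0.001,0,0,1]
    - [0,-0.001,0,0,1]
    - [0,-0.002,0,0,1]
    - [0,-0.004,0,0,1]
    - [0,-0.006,0,0,1]
    - [0,-0.006,0,0,1]

```text
t: 9.8
tool_pos: [0.533, -0.0477, 0.0006]
tool_rot: [0.005, 3.1, -0.005]
contact_force: [0.6, -0.8, -0.4]
opening: 0.0855
```

```bash
python3 go.py; python3 chk.py a3.png .531 .0735;python3 - <<'E'
from h import *
G=np.load("G.npy")
# full gripper profile in tool coords
G=G[(abs(G[:,0])<.1)&(abs(G[:,1])<.06)&(G[:,2]>-.25)&(G[:,2]<.03)]
for z in np.arange(-.25,.02,.02):
    g=G[(G[:,2]>=z)&(G[:,2]<z+.02)]
    if len(g): print(round(z,2),len(g),"x",np.round([g[:,0].min(),g[:,0].max()],3),"y",np.round([g[:,1].min(),g[:,1].max()],3))
E
```

```text
t 9.8 pos [ 0.533  -0.0477  0.0006] head 0.19 tilt [ 0.0418 -0.0034 -0.9991] F [ 0.61 -0.84 -0.44] open 0.0855
scene 0.02 [array([0.5289, 0.071 ]), np.int64(170), np.float64(0.001)]
scene 0.06 [array([0.5286, 0.0712]), np.int64(226), np.float64(0.001)]
scene 0.11 [array([0.5296, 0.071 ]), np.int64(323), np.float64(0.0009)]
cap top [0.5307 0.074 ] 222
-0.25 156 x [-0.034  0.039] y [-0.011  0.06 ]
-0.23 219 x [-0.034  0.038] y [-0.014  0.04 ]
-0.21 212 x [-0.036  0.038] y [-0.007  0.039]
-0.19 205 x [-0.035  0.039] y [-0.02   0.038]
-0.17 221 x [-0.033  0.039] y [-0.004  0.041]
-0.15 132 x [-0.031  0.039] y [-0.001  0.04 ]
-0.13 45 x [0.001 0.035] y [-0.004  0.041]
-0.11 70 x [0.01  0.021] y [-0.059  0.033]
-0.09 119 x [0.01 0.1 ] y [-0.06   0.036]
-0.07 87 x [0.002 0.1  ] y [-0.058 -0.021]
-0.05 71 x [0.002 0.099] y [-0.057 -0.022]
-0.03 54 x [0.073 0.1  ] y [-0.032 -0.022]
-0.01 87 x [0.076 0.1  ] y [-0.057  0.015]
0.01 510 x [-0.099  0.1  ] y [-0.06   0.059]
```

Backed off, and the can is upright where it was. With the tool exactly vertical the knuckles always lead, so the tool must lean fingertip-first. The arm tilts when it is asked to go past its reach, and that tilt persists. I'll go up and back, then try this in free space, where the radial direction matches the push direction.

>>> apply_moves:
  deltas:
    - [0,-0.005,-0.03,0,1]
    - [0,0,-0.05,0,1]
    - [0,0,-0.05,0,1]
    - [0,0,-0.05,0,1]
    - [0,0,-0.05,0,1]
    - [0,0,-0.05,0,1]
    - [0,0,-0.01,0,1]
    - [0,0,0,0,1]

```text
t: 10.9
tool_pos: [0.5192, -0.0523, 0.298]
tool_rot: [0.009, 3.103, -0.003]
contact_force: [0.5, -0.6, -0.3]
opening: 0.0852
```

```bash
python3 go.py .2 .6 .3 ; python3 -c "
from station import ctrl;print(ctrl.get_obs()['q'].round(3))"
```

```text
t 10.9 pos [ 0.5192 -0.0523  0.298 ] head 0.32 tilt [ 0.0387 -0.002  -0.9992] F [ 0.46 -0.6  -0.29] open 0.0852
local [ 0.3224  0.6505 -0.0157]
[-0.247 -0.255  1.789  0.008  1.569 -1.812]
```

>>> apply_moves:
  deltas:
    - [0.026,0.053,0,0,1]
    - [0.026,0.053,0,0,1]
    - [0.026,0.053,0,0,1]
    - [0.026,0.053,0,0,1]
    - [0.026,0.053,0,0,1]
    - [0.026,0.053,0,0,1]
    - [0.026,0.053,0,0,1]
    - [0.026,0.053,0,0,1]

```text
t: 11.9
tool_pos: [0.3044, 0.3807, 0.2712]
tool_rot: [0.024, 3.127, -0.014]
contact_force: [0.5, 0.3, -0.6]
opening: 0.0852
```

```bash
python3 go.py .2 .75 .3 ; python3 -c "
from station import ctrl;print(ctrl.get_obs()['q'].round(3))"
```

```text
t 11.9 pos [0.3044 0.3807 0.2712] head 0.88 tilt [ 0.0144 -0.0089 -0.9999] F [ 0.46  0.26 -0.63] open 0.0852
local [ 0.1096  0.3674 -0.0336]
[ 0.753 -0.307  1.875 -0.016  1.57  -0.803]
```

>>> apply_moves:
  deltas:
    - [0.02,0.055,-0.005,0,1]
    - [0.02,0.055,-0.005,0,1]
    - [0.015,0.055,-0.005,0,1]
    - [0.015,0.055,-0.005,0,1]
    - [0.01,0.06,0,0,1]
    - [0,0.06,0,0,1]
    - [-0.01,0.06,0,0,1]
    - [-0.01,0.06,0,0,1]

```text
t: 12.9
tool_pos: [0.2387, 0.8507, 0.2564]
tool_rot: [0.014, 3.14, -0.057]
contact_force: [0.6, 0.6, 1.4]
opening: 0.0857
```

```bash
python3 go.py .2 .75 .3 ; python3 -c "
from station import ctrl;print(ctrl.get_obs()['q'].round(3))"
```

```text
t 12.9 pos [0.2387 0.8507 0.2564] head 0.51 tilt [ 0.001  -0.0366 -0.9993] F [0.56 0.6  1.44] open 0.0857
local [ 0.0378 -0.1026 -0.0399]
[ 1.217  0.697  0.766 -0.014  1.713 -0.346]
```

>>> apply_moves:
  deltas:
    - [-0.016,0.055,0,0,1]
    - [-0.016,0.055,0,0,1]
    - [-0.016,0.055,0,0,1]
    - [-0.016,0.055,0,0,1]
    - [-0.016,0.055,0,0,1]
    - [-0.016,0.055,0,0,1]
    - [0,0,0,0,1]
    - [0,0,0,0,1]

```text
t: 13.9
tool_pos: [0.2834, 0.9924, 0.157]
tool_rot: [0.011, 3.124, 0.056]
contact_force: [-0.2, 0.3, -0.9]
opening: 0.0854
```

```bash
python3 go.py .2 .75 .3 ; python3 -c "
from station import ctrl;print(ctrl.get_obs()['q'].round(3))"
```

```text
t 13.9 pos [0.2834 0.9924 0.157 ] head 0.39 tilt [ 0.0169  0.036  -0.9992] F [-0.18  0.34 -0.92] open 0.0854
local [ 0.0792 -0.2377 -0.153 ]
[ 1.222  1.247  0.066 -0.004  1.789 -0.343]
```

>>> apply_moves:
  deltas:
    - [-0.014,0.05,-0.03,0,1]
    - [-0.014,0.05,-0.03,0,1]
    - [-0.014,0.05,-0.03,0,1]
    - [-0.014,0.05,-0.03,0,1]
    - [-0.014,0.05,-0.03,0,1]
    - [-0.014,0.05,-0.03,0,1]
    - [-0.014,0.05,-0.03,0,1]
    - [0,0,0,0,1]

```text
t: 14.9
tool_pos: [0.2885, 1.0123, 0.3478]
tool_rot: [0.009, 3.023, 0.436]
contact_force: [0.2, -0.6, 0.0]
opening: 0.0854
```

```bash
python3 go.py .2 .75 .3 ; python3 -c "
from station import ctrl;print(ctrl.get_obs()['q'].round(3))"
```

```text
t 14.9 pos [0.2885 1.0123 0.3478] head -0.4 tilt [ 0.0874  0.2817 -0.9555] F [ 0.19 -0.58  0.01] open 0.0854
local [ 0.0874 -0.2646 -0.036 ]
[ 1.219  1.075  0.055  0.015  1.713 -0.342]
```

Asking for out and up at full stretch gave a lean of 17° toward heading 17°, which is what I need. I'll add a little more, then come back.

>>> apply_moves:
  deltas:
    - [-0.01,0.05,-0.03,0.18,1]
    - [0,0,0,0.18,0]
    - [0,0,0,0.18,-0.3]
    - [0,0,0,0.18,-0.3]
    - [0,0,0,0.18,-0.3]
    - [0,0,0,0.18,-0.3]
    - [0,0,0,0.18,-0.3]
    - [0,0,0,0.18,-0.3]

```text
t: 15.9
tool_pos: [0.2849, 1.0133, 0.3628]
tool_rot: [-2.019, -2.181, -0.431]
contact_force: [0.4, -0.2, -0.7]
opening: 0.0298
```

```bash
cat > g2.py <<'E'
import sys
from h import *
o=ctrl.get_obs();Rt=R.from_rotvec(o["tool_rot"]).as_matrix()
z=Rt[:,2];print("t",round(o["t"],2),"pos",o["tool_pos"].round(4),"tilt deg",np.degrees(np.arcsin(np.hypot(z[0],z[1]))).round(2),"tilt heading",np.degrees(np.arctan2(z[0],z[1])).round(1),"xhead",np.degrees(np.arctan2(Rt[0,0],Rt[1,0])).round(1),"F",o["contact_force"].round(2),"open",round(o["opening"],4),"q",o["q"].round(2))
# turn needed so that tool y is horizontal with x forward-up
print("turn to level y",round(np.arctan2(Rt[2,1],Rt[2,0]),4))
if len(sys.argv)>3:
    tgt=np.array(list(map(float,sys.argv[1:4])));l=Rt.T@(tgt-o["tool_pos"]);print("local",l.round(4),"rows",np.linalg.norm(l)/.06)
    if len(sys.argv)>4:
        w=R.from_euler("z",float(sys.argv[4])).as_matrix();print("after turn",(w.T@l).round(4))
E
python3 g2.py .2 .8 .3
```

```text
t 15.9 pos [0.2849 1.0133 0.3628] tilt deg 18.3 tilt heading 17.0 xhead -5.4 F [ 0.41 -0.17 -0.71] open 0.0298 q [1.22 1.06 0.06 0.02 1.71 1.15]
turn to level y 0.3731
local [-0.2137 -0.104  -0.0123] rows 3.9662240673721656
```

```bash
python3 g2.py .518 .031 .31 .373
```

```text
t 15.9 pos [0.2849 1.0133 0.3628] tilt deg 18.3 tilt heading 17.0 xhead -5.4 F [ 0.41 -0.17 -0.71] open 0.0298 q [1.22 1.06 0.06 0.02 1.71 1.15]
turn to level y 0.3731
local [-0.9717  0.167  -0.2236] rows 16.849124095104187
after turn [-0.844   0.5096 -0.2236]
```

>>> apply_moves:
  deltas:
    - [0,0,0,0.18,-0.3]
    - [0,0,0,0.18,-0.3]
    - [-0.05,0.03,-0.013,0,-0.3]
    - [-0.05,0.03,-0.013,0,-0.3]
    - [-0.05,0.03,-0.013,0,-0.3]
    - [-0.05,0.03,-0.013,0,-0.3]
    - [-0.05,0.03,-0.013,0,-0.3]
    - [-0.05,0.03,-0.013,0,-0.3]

```text
t: 16.9
tool_pos: [0.3643, 0.6946, 0.3263]
tool_rot: [-2.357, -1.757, -0.357]
contact_force: [0.5, 0.2, 0.1]
opening: 0.0301
```

```bash
python3 g2.py .518 .031 .31
```

```text
t 16.9 pos [0.3643 0.6946 0.3263] tilt deg 17.25 tilt heading 16.4 xhead 16.6 F [0.47 0.22 0.15] open 0.0301 q [0.96 0.2  1.32 0.1  1.34 1.24]
turn to level y -0.0033
local [-0.5702  0.3368 -0.1603] rows 11.355913057443956
```

>>> apply_moves:
  deltas:
    - [-0.05,0.03,-0.014,0,-0.3]
    - [-0.05,0.03,-0.014,0,-0.3]
    - [-0.05,0.03,-0.014,0,-0.3]
    - [-0.05,0.03,-0.014,0,-0.3]
    - [-0.05,0.03,-0.014,0,-0.3]
    - [-0.05,0.03,-0.014,0,-0.3]
    - [-0.05,0.03,-0.014,0,-0.3]
    - [-0.05,0.03,-0.014,0,-0.3]

```text
t: 17.9
tool_pos: [0.4775, 0.2127, 0.3108]
tool_rot: [-2.358, -1.76, -0.352]
contact_force: [1.0, -0.5, 0.5]
opening: 0.0297
```

```bash
python3 g2.py .518 .031 .28
```

```text
t 17.9 pos [0.4775 0.2127 0.3108] tilt deg 17.01 tilt heading 16.3 xhead 16.5 F [ 1.01 -0.47  0.46] open 0.0297 q [ 0.13 -0.35  1.86  0.27  1.51  0.42]
turn to level y -0.0038
local [-0.1646  0.0905 -0.0182] rows 3.145524361280346
```

>>> apply_moves:
  deltas:
    - [-0.043,0.024,-0.004,0,-0.3]
    - [-0.043,0.024,-0.004,0,-0.3]
    - [-0.043,0.024,-0.004,0,-0.3]
    - [-0.03,0.017,-0.004,0,-0.3]
    - [0,0,0,0,-0.3]
    - [0,0,0,0,-0.3]
    - [0,0,0,0,-0.3]
    - [0,0,0,0,-0.3]

```text
t: 18.9
tool_pos: [0.5194, 0.0294, 0.2774]
tool_rot: [-2.361, -1.754, -0.351]
contact_force: [0.1, -0.2, 0.8]
opening: 0.0298
```

```bash
python3 g2.py .517 .025 .17
```

```text
t 18.9 pos [0.5194 0.0294 0.2774] tilt deg 17.05 tilt heading 16.2 xhead 16.8 F [ 0.15 -0.23  0.83] open 0.0298 q [-0.25 -0.27  1.86  0.3   1.55  0.04]
turn to level y -0.0101
local [-0.0362 -0.0007  0.1012] rows 1.7914887179655268
```

>>> apply_moves:
  deltas:
    - [-0.008,0,0.02,0,-0.3]
    - [-0.008,0,0.02,0,-0.3]
    - [-0.007,0,0.02,0,-0.3]
    - [-0.007,0,0.02,0,-0.3]
    - [-0.006,0,0.02,0,-0.3]
    - [0,0,0,0,-0.3]
    - [0,0,0,0,-0.3]
    - [0,0,0,0,-0.3]

```text
t: 19.9
tool_pos: [0.5137, 0.0263, 0.1592]
tool_rot: [-2.356, -1.753, -0.343]
contact_force: [0.0, -0.2, -1.2]
opening: 0.0302
```

```bash
python3 g2.py .517 .025 .08; python3 chk.py b1.png .531 .0735
```

```text
t 19.9 pos [0.5137 0.0263 0.1592] tilt deg 17.01 tilt heading 14.6 xhead 16.8 F [ 0.01 -0.23 -1.18] open 0.0302 q [-0.26 -0.2   1.99  0.3   1.36 -0.03]
turn to level y -0.036
local [-0.0234  0.0044  0.0756] rows 1.3213948910939144
scene 0.02 [array([0.5291, 0.0709]), np.int64(166), np.float64(0.0008)]
scene 0.06 [array([0.529, 0.071]), np.int64(229), np.float64(0.001)]
scene 0.11 [array([0.5295, 0.071 ]), np.int64(318), np.float64(0.001)]
cap top [0.5307 0.074 ] 222
```

View pics/b1.png

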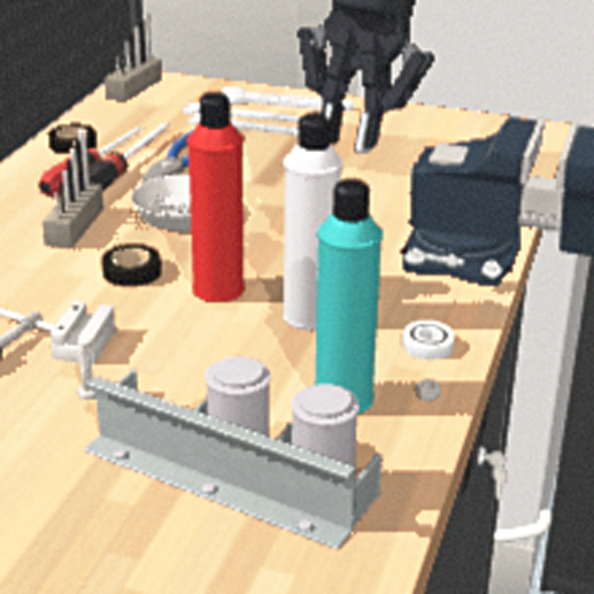

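View pics/tb1.png

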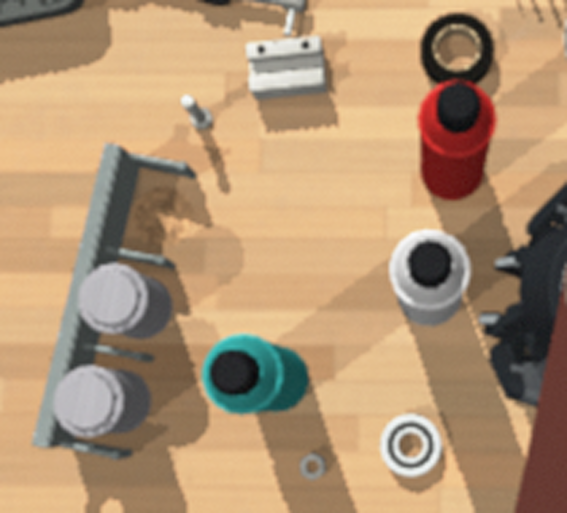

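>>> apply_moves:
  deltas:
    - [-0.007,0.004,0.02,-0.03,-0.3]
    - [-0.007,0,0.02,0,-0.3]
    - [-0.007,0,0.02,0,-0.3]
    - [-0.007,0,0.02,0,-0.3]
    - [-0.005,0,0.012,0,-0.3]
    - [0,0,0,0,-0.3]
    - [0,0,0,0,-0.3]
    - [0,0,0,0,-0.3]

```text
t: 21.0
tool_pos: [0.5227, 0.019, 0.0671]
tool_rot: [-2.337, -1.8, -0.363]
contact_force: [0.2, 0.4, -0.5]
opening: 0.03
```

```bash
python3 g2.py .517 .025 .014; python3 chk.py b2.png .531 .0735
```

```text
t 21.0 pos [0.5227 0.019  0.0671] tilt deg 17.05 tilt heading 17.6 xhead 14.7 F [ 0.16  0.42 -0.46] open 0.03 q [-0.27 -0.06  2.04  0.32  1.17 -0.14]
turn to level y 0.049
local [-0.0114 -0.0078  0.0519] rows 0.8957799002665224
scene 0.02 [array([0.5292, 0.0708]), np.int64(169), np.float64(0.0008)]
scene 0.06 [array([0.5287, 0.0711]), np.int64(231), np.float64(0.001)]
scene 0.11 [array([0.5297, 0.0708]), np.int64(317), np.float64(0.0012)]
cap top [0.5306 0.0739] 226
```

View pics/tb2.png

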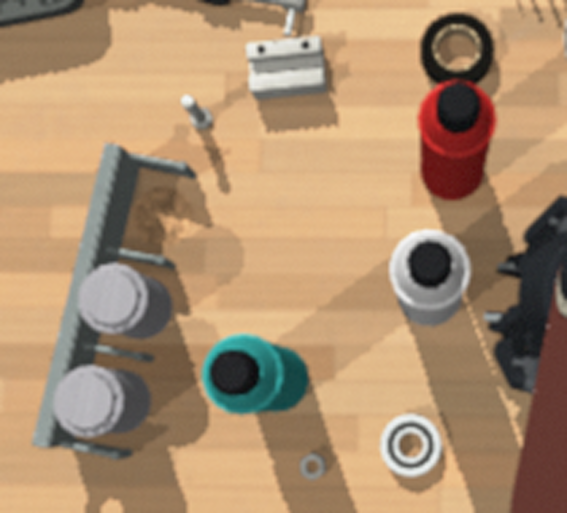

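>>> apply_moves:
  deltas:
    - [-0.004,-0.003,0.016,0.03,-0.3]
    - [-0.004,-0.003,0.016,0,-0.3]
    - [-0.003,-0.002,0.012,0,-0.3]
    - [0,0,0.003,0,-0.3]
    - [0,0,0,0,-0.3]
    - [0,0,0,0,-0.3]
    - [0,0,0,0,-0.3]
    - [0,0,0,0,-0.3]

```text
t: 22.1
tool_pos: [0.5159, 0.0247, 0.0156]
tool_rot: [-2.363, -1.761, -0.359]
contact_force: [0.0, -0.1, -0.1]
opening: 0.0298
```

```bash
python3 g2.py .517 .025 .014
python3 - <<'E'
from h import *
p=ctrl.get_image("wrist");save(p,"w5.png")
E
```

```text
t 22.1 pos [0.5159 0.0247 0.0156] tilt deg 17.05 tilt heading 17.6 xhead 16.6 F [ 0.02 -0.06 -0.12] open 0.0298 q [-0.26  0.01  2.07  0.34  1.07 -0.14]
turn to level y 0.0177
local [0.0001 0.001  0.0017] rows 0.03328235022070536
```

View pics/w5.png

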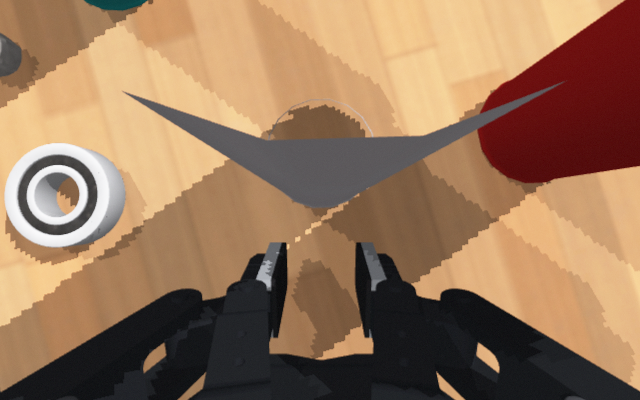

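Wrist view: the can's foot at about (320,200) is centred between the pads at (275,260) and (370,260). Now the gentle push along tool x, forward and level.

>>> apply_moves:
  deltas:
    - [0.005,0,0.0015,0,-0.3]
    - [0.004,0,0.001,0,-0.3]
    - [0.003,0,0.001,0,-0.3]
    - [0.003,0,0.001,0,-0.3]
    - [0.003,0,0.001,0,-0.3]
    - [0.003,0,0.001,0,-0.3]
    - [0.003,0,0.001,0,-0.3]
    - [0.003,0,0.001,0,-0.3]

```text
t: 23.15
tool_pos: [0.5249, 0.053, 0.0159]
tool_rot: [-2.364, -1.762, -0.359]
contact_force: [0.2, -1.7, 1.7]
opening: 0.0297
```

```bash
python3 g2.py; python3 chk.py c1.png .531 .0735
```

```text
t 23.15 pos [0.5249 0.053  0.0159] tilt deg 16.98 tilt heading 17.9 xhead 16.5 F [ 0.17 -1.68  1.66] open 0.0297 q [-0.2   0.02  2.06  0.34  1.05 -0.08]
turn to level y 0.0222
scene 0.02 [array([0.5325, 0.0804]), np.int64(194), np.float64(0.001)]
scene 0.06 [array([0.5323, 0.0801]), np.int64(265), np.float64(0.0009)]
scene 0.11 [array([0.5322, 0.08  ]), np.int64(397), np.float64(0.0011)]
cap top [0.5339 0.0835] 223
```

>>> apply_moves:
  deltas:
    - [0.005,0,0.0015,0,-0.3]
    - [0.006,0,0.002,0,-0.3]
    - [0.007,0,0.002,0,-0.3]
    - [0.007,0,0.002,0,-0.3]
    - [0.007,0,0.002,0,-0.3]
    - [0.007,0,0.002,0,-0.3]
    - [0.007,0,0.002,0,-0.3]
    - [0.005,0,0.0015,0,-0.3]

```text
t: 24.25
tool_pos: [0.5406, 0.1079, 0.016]
tool_rot: [-2.363, -1.762, -0.358]
contact_force: [0.5, -0.6, -0.2]
opening: 0.0297
```

```bash
python3 g2.py; python3 chk.py c2.png .548 .132
```

```text
t 24.25 pos [0.5406 0.1079 0.016 ] tilt deg 17.0 tilt heading 17.6 xhead 16.5 F [ 0.5  -0.64 -0.17] open 0.0297 q [-0.09  0.06  2.02  0.34  1.02  0.03]
turn to level y 0.0182
scene 0.02 [array([0.5465, 0.1342]), np.int64(356), np.float64(0.0018)]
scene 0.06 [array([0.5476, 0.1343]), np.int64(464), np.float64(0.0015)]
scene 0.11 [array([0.5481, 0.1349]), np.int64(455), np.float64(0.0011)]
cap top [0.5495 0.1381] 224
```

>>> apply_moves:
  deltas:
    - [0.006,0,0.002,0,-0.3]
    - [0.007,0,0.002,0,-0.3]
    - [0.008,0,0.0025,0,-0.3]
    - [0.008,0,0.0025,0,-0.3]
    - [0.008,0,0.0025,0,-0.3]
    - [0.008,0,0.0025,0,-0.3]
    - [0.007,0,0.002,0,-0.3]
    - [0.005,0,0.0015,0,-0.3]

```text
t: 25.35
tool_pos: [0.5589, 0.1688, 0.016]
tool_rot: [-2.363, -1.762, -0.358]
contact_force: [-0.9, -1.0, 0.1]
opening: 0.03
```

```bash
python3 g2.py; python3 chk.py c3.png .567 .197
```

```text
t 25.35 pos [0.5589 0.1688 0.016 ] tilt deg 17.01 tilt heading 17.6 xhead 16.5 F [-0.89 -0.98  0.08] open 0.03 q [0.03 0.11 1.96 0.34 0.99 0.15]
turn to level y 0.0184
scene 0.02 [array([0.5654, 0.1952]), np.int64(280), np.float64(0.0017)]
scene 0.06 [array([0.5666, 0.1959]), np.int64(447), np.float64(0.001)]
scene 0.11 [array([0.5671, 0.196 ]), np.int64(470), np.float64(0.0009)]
cap top [0.5676 0.1985] 224
```

View pics/tc3.png

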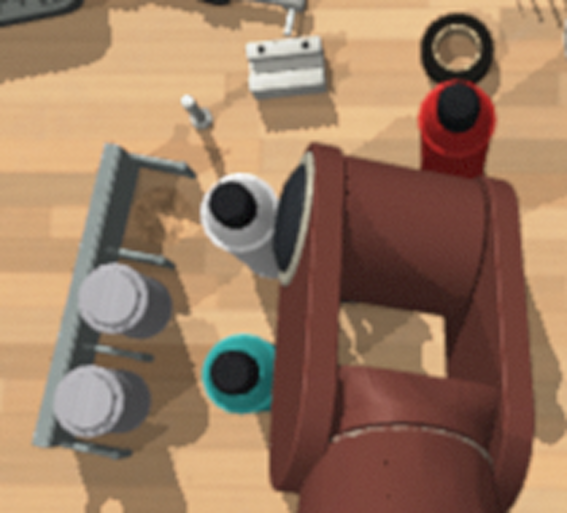

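View pics/c3.png

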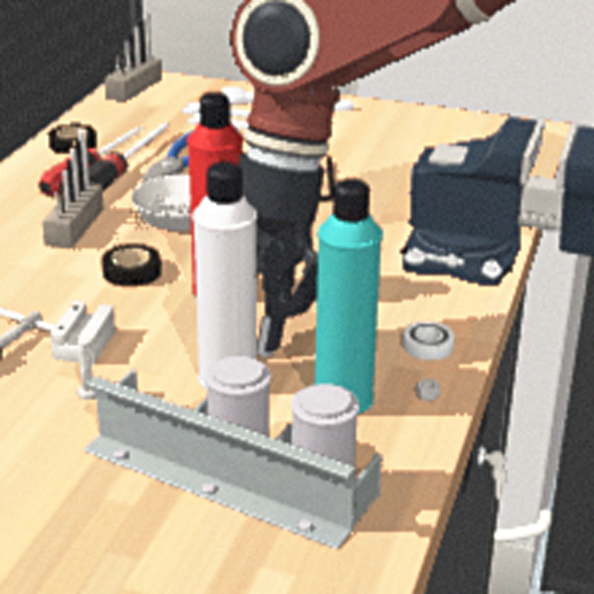

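Run:
```python
from h import *
o=ctrl.get_obs();p=ctrl.get_image("scene");C=cloud(p).reshape(-1,3);Rt=R.from_rotvec(o["tool_rot"]).as_matrix()
im=p["img"].reshape(-1,3).astype(int).max(1)
G=(C-o["tool_pos"])@Rt
m=(abs(G[:,0])<.06)&(abs(G[:,1])<.09)&(G[:,2]>-.2)&(G[:,2]<.01)&(im<75)
for z in np.arange(-.2,.01,.02):
    k=m&(G[:,2]>=z)&(G[:,2]<z+.02)
    if k.sum(): g=G[k];print(round(z,2),k.sum(),"x",g[:,0].min().round(3),g[:,0].max().round(3),"y",g[:,1].min().round(3),g[:,1].max().round(3),"height",C[k][:,2].min().round(3))
print("tool y world",Rt[:,1].round(3))
```

```text
-0.2 33 x -0.039 0.037 y -0.036 0.09 height 0.183
-0.18 178 x -0.017 0.056 y -0.088 0.024 height 0.17
-0.16 221 x -0.017 0.04 y -0.04 0.013 height 0.149
-0.14 150 x -0.009 0.037 y -0.04 0.007 height 0.133
-0.12 170 x -0.007 0.022 y -0.058 0.007 height 0.113
-0.1 153 x -0.013 0.022 y -0.061 0.003 height 0.089
-0.08 143 x -0.014 0.021 y -0.06 -0.002 height 0.072
-0.06 91 x -0.012 0.015 y -0.05 -0.018 height 0.057
-0.04 38 x -0.006 0.01 y -0.031 -0.022 height 0.034
-0.02 18 x -0.007 0.009 y -0.031 -0.022 height 0.025
tool y world [ 0.958 -0.286  0.005]
```

>>> apply_moves:
  deltas:
    - [0.005,0,0.0015,0,-0.3]
    - [0.006,0,0.002,0,-0.3]
    - [0.007,0,0.002,0,-0.3]
    - [0.007,0,0.002,0,-0.3]
    - [0.007,0,0.002,0,-0.3]
    - [0.006,0,0.002,0,-0.3]
    - [0.005,0,0.0015,0,-0.3]
    - [0.003,0,0.001,0,-0.3]

```text
t: 26.5
tool_pos: [0.5734, 0.2175, 0.0159]
tool_rot: [-2.363, -1.761, -0.358]
contact_force: [0.2, -2.2, 0.1]
opening: 0.0296
```

```bash
python3 g2.py; python3 chk.py c4.png .582 .248
python3 - <<'E'
from h import *
p=ctrl.get_image("wrist");save(p,"w6.png")
E
```

```text
t 26.5 pos [0.5734 0.2175 0.0159] tilt deg 17.0 tilt heading 17.6 xhead 16.6 F [ 0.2  -2.19  0.1 ] open 0.0296 q [0.12 0.17 1.9  0.33 0.97 0.24]
turn to level y 0.017
scene 0.02 [array([0.5807, 0.2446]), np.int64(276), np.float64(0.001)]
scene 0.06 [array([0.5815, 0.2448]), np.int64(449), np.float64(0.001)]
scene 0.11 [array([0.5816, 0.2448]), np.int64(476), np.float64(0.0008)]
cap top [0.5818 0.2467] 223
```

View pics/tc4.png

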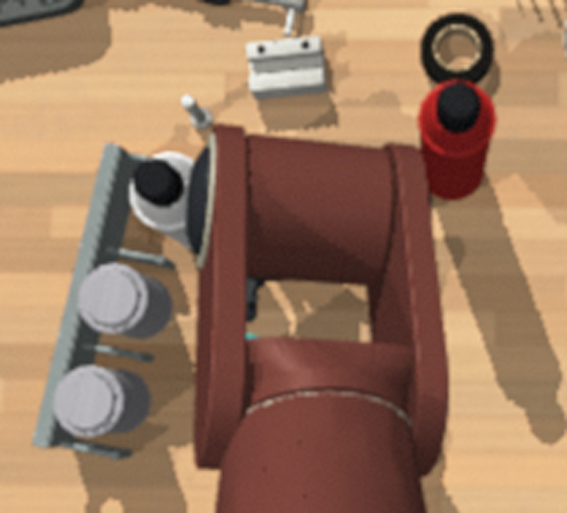

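View pics/w6.png

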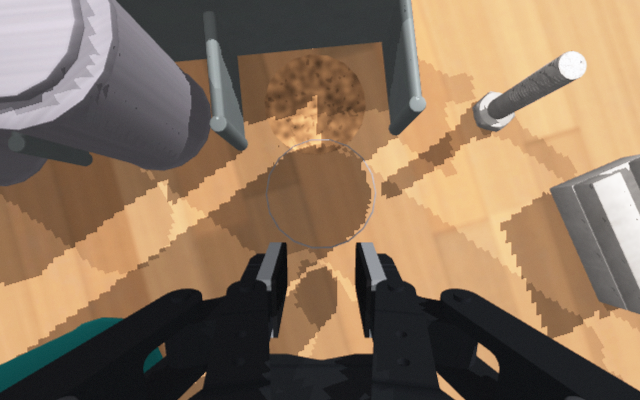

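Wrist view, looking through the can: the foot circle is at (320,195), the cork disc at (316,100), and both divider ends clear by about 8–10 mm. I'll push straight on with a hair to the left.

>>> apply_moves:
  deltas:
    - [0.004,-0.0003,0.001,0,-0.3]
    - [0.005,-0.0003,0.0015,0,-0.3]
    - [0.005,-0.0003,0.0015,0,-0.3]
    - [0.005,-0.0003,0.0015,0,-0.3]
    - [0.005,-0.0003,0.0015,0,-0.3]
    - [0.005,-0.0003,0.0015,0,-0.3]
    - [0.004,0,0.001,0,-0.3]
    - [0.003,0,0.001,0,-0.3]

```text
t: 27.65
tool_pos: [0.5826, 0.2559, 0.016]
tool_rot: [-2.364, -1.76, -0.357]
contact_force: [-1.6, -1.5, -0.5]
opening: 0.0297
```

```bash
python3 g2.py; python3 chk.py c5.png .593 .282
python3 - <<'E'
from h import *
p=ctrl.get_image("wrist");save(p,"w7.png")
E
```

```text
t 27.65 pos [0.5826 0.2559 0.016 ] tilt deg 16.98 tilt heading 17.5 xhead 16.6 F [-1.56 -1.53 -0.5 ] open 0.0297 q [0.18 0.21 1.85 0.32 0.96 0.3 ]
turn to level y 0.0144
scene 0.02 [array([0.5918, 0.2858]), np.int64(264), np.float64(0.005)]
scene 0.06 [array([0.5906, 0.283 ]), np.int64(500), np.float64(0.001)]
scene 0.11 [array([0.5908, 0.2833]), np.int64(525), np.float64(0.0009)]
cap top [0.591  0.2848] 221
```

View pics/w7.png

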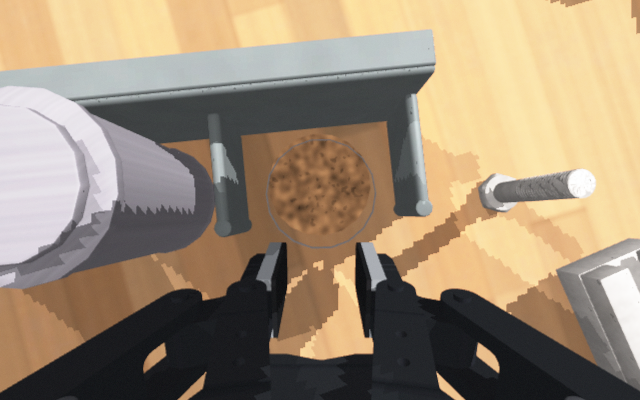

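>>> apply_moves:
  deltas:
    - [0.001,-0.0001,0.0003,0,-0.3]
    - [0.001,-0.0001,0.0003,0,-0.3]
    - [0.001,-0.0001,0.0003,0,-0.3]
    - [0.001,0,0.0003,0,-0.3]
    - [0.0005,0,0.0001,0,-0.3]
    - [0.0005,0,0.0001,0,-0.3]
    - [0,0,0,0,-0.3]
    - [0,0,0,0,-0.3]

```text
t: 28.8
tool_pos: [0.5838, 0.2607, 0.0161]
tool_rot: [-2.364, -1.76, -0.357]
contact_force: [-0.0, -1.1, -0.1]
opening: 0.0302
```

```bash
python3 g2.py; python3 chk.py c6.png .593 .288
python3 - <<'E'
from h import *
p=ctrl.get_image("wrist");cv2.imwrite("pics/w8.png",cv2.resize(cv2.cvtColor(p["img"],cv2.COLOR_RGB2BGR)[80:280,180:460],None,fx=2.8,fy=2.8))
E
```

```text
t 28.8 pos [0.5838 0.2607 0.0161] tilt deg 16.97 tilt heading 17.5 xhead 16.6 F [-0.02 -1.15 -0.13] open 0.0302 q [0.19 0.21 1.85 0.32 0.96 0.31]
turn to level y 0.0144
scene 0.02 [array([0.593 , 0.2952]), np.int64(350), np.float64(0.0035)]
scene 0.06 [array([0.5922, 0.2883]), np.int64(534), np.float64(0.001)]
scene 0.11 [array([0.592, 0.288]), np.int64(529), np.float64(0.0009)]
cap top [0.5922 0.2897] 218
```

View pics/w8.png

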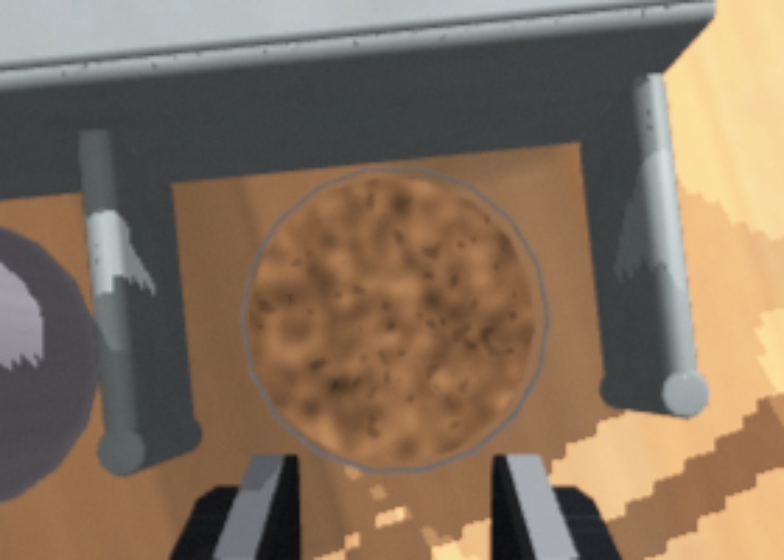

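One more millimetre, then retreat along the way I came.

>>> apply_moves:
  deltas:
    - [0.0007,0,0.0002,0,-0.3]
    - [0.0005,0,0.0001,0,-0.3]
    - [0,0,0,0,-0.3]
    - [-0.001,0,-0.0003,0,-0.3]
    - [-0.003,0,-0.001,0,-0.3]
    - [-0.008,0,-0.002,0,-0.3]
    - [-0.012,0,-0.003,0,-0.3]
    - [-0.015,0,-0.005,0,-0.3]

```text
t: 29.95
tool_pos: [0.5723, 0.2218, 0.0161]
tool_rot: [-2.363, -1.761, -0.359]
contact_force: [-0.9, 0.4, -0.0]
opening: 0.0301
```

```bash
python3 g2.py
```

```text
t 29.95 pos [0.5723 0.2218 0.0161] tilt deg 17.05 tilt heading 17.6 xhead 16.6 F [-0.91  0.4  -0.01] open 0.0301 q [0.13 0.17 1.9  0.33 0.97 0.24]
turn to level y 0.0175
```

>>> apply_moves:
  deltas:
    - [0,0.01,-0.02,0,-0.3]
    - [0,0.008,-0.03,0,-0.3]
    - [0,0,-0.04,0,-0.3]
    - [0,0,-0.04,0,-0.3]
    - [0,0,-0.04,0,-0.3]
    - [0,0,0,0,-0.3]
    - [0,0,0,0,-0.3]
    - [0,0,0,0,-0.3]

```text
t: 30.95
tool_pos: [0.5703, 0.1596, 0.1798]
tool_rot: [-2.368, -1.752, -0.35]
contact_force: [-0.5, 0.3, 0.0]
opening: 0.0296
```

```bash
python3 g2.py; python3 chk.py d1.png .593 .29
python3 - <<'E'
from h import *
p=ctrl.get_image("scene");C=cloud(p);t0=np.load("scene0.npz")["c"]
for n,c,r,zl,zh in(("turq",(.461,.193),.0265,.1,.16),("red",(.632,.053),.0265,.05,.16),("tin1",(.518,.304),.0255,.065,.083),("tin2",(.443,.318),.0255,.065,.083)):
    print(n,[fitc(x,np.array(c),r,zl,zh,.035)[0].round(4) for x in(t0,C)])
q=ctrl.get_image("top");T=cloud(q).reshape(-1,3);T0=np.load("top0.npz")["c"].reshape(-1,3)
for n,c in(("tin1",(.518,.304)),("tin2",(.443,.318))):
    print(n,[x[(np.hypot(*(x[:,:2]-c).T)<.03)&(x[:,2]>.08)][:,:2].mean(0).round(4) for x in(T0,T)])
w=ctrl.get_image("wrist");save(w,"w9.png")
E
```

```text
t 30.95 pos [0.5703 0.1596 0.1798] tilt deg 16.85 tilt heading 16.9 xhead 17.0 F [-0.51  0.27  0.04] open 0.0296 q [ 0.01 -0.07  1.84  0.29  1.29  0.24]
turn to level y -0.002
scene 0.02 [array([0.5949, 0.2966]), np.int64(302), np.float64(0.0026)]
scene 0.06 [array([0.5931, 0.2898]), np.int64(516), np.float64(0.0009)]
scene 0.11 [array([0.5927, 0.2893]), np.int64(503), np.float64(0.0009)]
cap top [0.5924 0.2902] 229
turq [array([0.4608, 0.1925]), array([0.4608, 0.1925])]
red [array([0.6312, 0.0531]), array([0.6313, 0.053 ])]
tin1 [array([0.517 , 0.3028]), array([0.5172, 0.3028])]
tin2 [array([0.4422, 0.3172]), array([0.4422, 0.3173])]
tin1 [array([0.5179, 0.3044]), array([0.5179, 0.3044])]
tin2 [array([0.4437, 0.3186]), array([0.4438, 0.3185])]
```

View pics/d1.png

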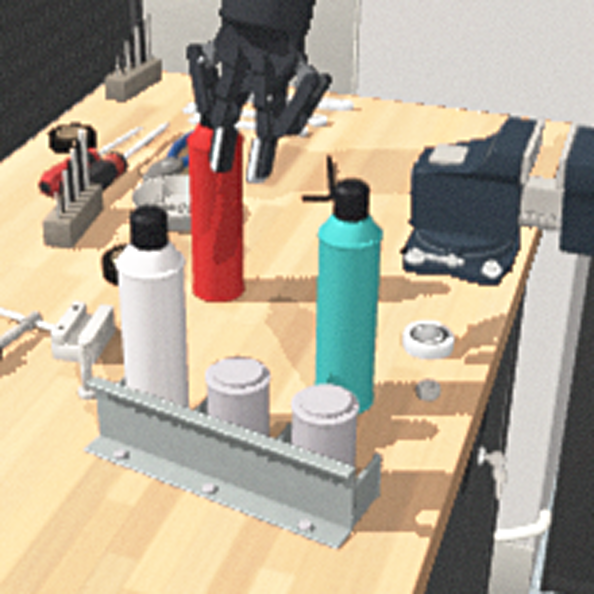

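View pics/w9.png

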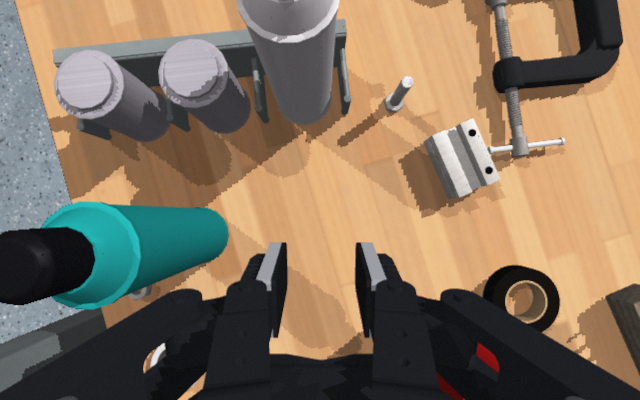

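View pics/td1.png

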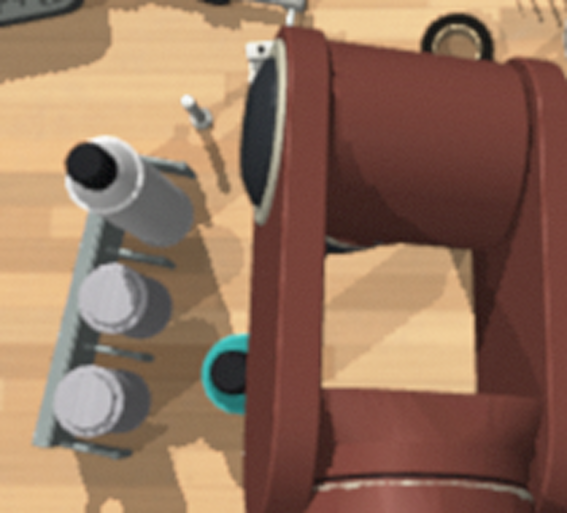

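The can stands upright in the bay against the back, the tins haven't shifted, and the gripper is clear. Handing in.

```bash
python3 -c "
from station import ctrl;print(ctrl.finish_job());print(ctrl.get_obs()['t'])"
```

```text
the job is handed in; nothing more can be done
None
the job is handed in; nothing more can be done
```

The silver-white spray can now stands upright in the empty bay, over the cork disc and against the back wall. I handed the job in at about 31 s.

- **First try:** with the tool vertical, a gripper knuckle touched the can first, about 70 mm up, and leaned it about 2.6°. I backed off straight away and the can settled where it had stood.
- **What worked:** I stretched the arm past its reach in free space so the tool leaned 17° fingertips-first. I then pushed low, about 20 mm up, with the part-open fingertips cradling the can. Force readings stayed near the sensor noise, about 2 N at most.

**Last checks:**
- **Can position:** just before the last nudge, the wrist view showed the can about 1 mm from the back wall and about 1 mm off the disc's centre. The camera fits then showed it move about 1 mm more.
- **Upright:** the fits at 60–110 mm and 110–160 mm height agree within 1 mm. The lowest fit (20–60 mm) disagreed by about 7 mm; I put that down to points from the rack wall falling into it.
- **Tins and look-alikes:** the tins and the red and turquoise cans moved less than 0.5 mm.
- **Other bystanders:** I checked these only by eye, and none showed any movement. In the final pictures the arm hid part of the worktop, and the hex key was not clearly visible.

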